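# Dry-run a curved weld path with a sprung probe

## Task

Dry-run the weld path on the template with the S-shaped channel: take the orange-handled probe out of its stand, press its sprung tip onto the channel floor at the yellow dot, and draw it along the whole curve to the green dot, between the blue rails and without lifting off on the way. Then put the probe back upright in the empty stand and let go; leave the black-handled probe alone.

Things in the scene. Friction and masses are not known exactly. Their poses are not given: they have to be found in the camera images.
- probe: Loose upright probe, ORANGE handle, 0.2 kg. Origin: centre of the underside of its collar (diameter 54, 6 mm thick), z up. Square handle 28 x 28 mm, sides along x and y, 6 to 65 mm above the origin: grip 35 mm up. Below the collar: barrel 22 mm in diameter, 22 mm long, then the sprung tip, ending 44 mm below the origin when free. At the start the collar rests on its stand, 50 mm above the table.
- probe_tip (a point): Lowest point of the orange probe's tip, a steel pin 8 mm in diameter with a round end. The pin springs up into the barrel by up to 16 mm: about 1 N at first touch, 3 N fully in; 5 to 8 mm of spring travel is a good working pressure.
- template: Fixed aluminium plate 114 x 194 x 12 mm with an S-SHAPED channel between blue rails (8 mm high, 6 thick, 20 apart). Origin: centre of its underside, z up; channel floor 12 mm above it. Channel centre line, in mm: x = 20 sin(pi y / 75), from the yellow dot at y = -75 to the green dot at y = 75; open at both ends. A plate with a STRAIGHT channel also lies there: not wanted.
- template_start (a point): Centre of the yellow dot (20 mm diameter) on the floor of the S-shaped channel, where the trace begins.
- template_end (a point): Centre of the green dot (20 mm diameter) on the floor of the S-shaped channel, where the trace ends.
- stand: Fixed steel block 74 x 74 x 50 mm that holds the orange probe. Origin: centre of its underside, z up. A through hole of 36 mm diameter in the middle of its top takes the probe's barrel (7 mm of play all round); the collar rests on the top, 50 mm above the origin.
- black_probe: A probe of the same shape with a BLACK handle, standing in a stand of its own; leave it there. Origin: centre of the underside of its collar.
There are look-alikes about, which are no part of the job. What is shaped like the probe but pink or turquoise is not meant.

How it is judged:
By the outcome, as a careful person would: the job done as asked, in the order asked, and still so for the second after the job is handed in, with the robot touching nothing.
It also fails if it takes over 56 s, if anything falls off the work surface, if the arm or the gripper's body presses on something with over 40 N, if the wrist force passes 120 N, or if a joint passes its speed limit or range.

## Robot

A 7-joint arm with a two-finger parallel gripper is mounted at the origin on the work surface. World frame = base frame: x ahead of the robot, y to its left, z up, the work surface at z = 0. Lengths are in m, angles in rad, forces in N, time in s.
With the tool pointing down it reaches from about 0.4 to 0.85 m from the base axis. Payload 4.5 kg.
Tool frame: the origin (TCP) lies midway between the tips of the shut fingers; the grasp point (between the pads) lies 19 mm behind it (env.hold_point_z is the y of the grasp point in the tool frame, in m); y points along the fingers, x is the direction in which the jaws open and shut, and the axes are right-handed (so a half turn about y gives the same grasp; the last joint's range is limited). The gripper opens to 85 mm and grips with 20 to 120 N. Pads are 22 mm wide; open, the fingers measure 114 mm over their backs; the gripper's body (76 mm by 85 mm) begins 54 mm behind the grasp point. The pads swing forward as they close: fully open they stand 13 mm farther back than shut.
Start: joints at [1.134, 0.689, -0.195, 1.565, 0.157, 0.902, -0.215], TCP at [0.284, -0.557, 0.204] pointing down, gripper open.
Joint ranges: [-3.01, 3.01], [-0.46, 2.08], [-1.47, 1.51], [0.13, 2.56], [-1, 4.14], [0.04, 2.09], [-2.66, 2.66]. Speed limits (rad/s): [2.57, 2.57, 3.14, 3.14, 3.14, 3.14, 3.14].

## Interface

Orientations are given as a unit quaternion [w, x, y, z].
In Python, from rig import get_obs, cams, ticket, env gives the robot as it stands.
- The arm moves only by the shell command python3 -m creep 'ROWS'. ROWS is JSON, a list of rows, each an object of numbers: "hand": the opening in per cent of the stroke, from 0 (shut) to 100 (fully open); "tx", "ty", "tz": the shift along the world's x, y, z in mm; "spin": the turn about the world's z in rad. In form: [{"hand": .., "tx": .., "ty": .., "tz": .., "spin": ..}, ...]. A call has exactly 5 rows; each row shifts and turns the commanded pose from where the row before left it; what a row does not reach is not made up. A row lasts 1/8 s, in which the tool goes at most 62.5 mm and 10.7 degrees, less where a joint would pass 70% of its speed; a pose out of reach is approached as far as the arm can. A call is refused whole if a number of a shift passes 62.5 or a number of a turn 0.188, either way. A call with a gripper value outside its range is refused whole. The fingers move at their own pace and stop on an object; the grip force is fixed at half the most. Time passes only in rows, so rows that do not move let the fingers close, or fill a call up. It gives the time, the measured TCP pose, the force and the opening at its end, in the units of the state.
- get_obs(): the state, without advancing time (a new reading comes with each control period).
- cams.capture(name): name is "scene" or "top" or "wrist"; returns the picture (420x560x3 uint8, red, green, blue); there is no depth.
- cams.camera_model(name): a dict with "camera_matrix" (3x3 intrinsics, pixels), "T" (4x4, takes a point from camera to world coordinates). Camera axes: x right, y down, z forward; pixel columns grow to the right and rows downward; lengths in m; the calibration is good to about 2 mm. The wrist camera is an equidistant fisheye: a pixel r from the principal point sees the ray r / f radians off the axis. A picture is of the moment at which its call begins: read the wrist's pose just before it. camera_model takes no time and is no camera call; for the wrist camera it gives the pose at the moment of the call.
- ticket.sign_off(): hands the job in, once; it reports no verdict.
Trained networks look in the newest picture that a camera, given by its name, has taken for a name from the list of things; names that differ only in an ending like _2 or _b are one class to them, and where a whole thing is asked for, a point or a joint stands for the part that bears it (a point fixed in the world has none). Each returns a list of dicts, best first, with "confidence" (0 to 1); they miss things now and then, are a little off and sometimes report something else, mostly with a low value. They report only what shows in the picture. A call takes as long as a camera call. They do not tell look-alikes from the thing itself.
- cams.find_in(camera, target): "centre" ([x, y, z] in m, in world coordinates, good to about 4 mm: the middle of the surface that is visible of it).
- cams.trace(camera, target): "region" (420x560 bool, what is visible of it).
The state is a dict: "t": time; "q": joint angles; "qvel": joint speeds; "effort": joint torques, N m; "ee_pos": TCP position; "ee_rot": TCP orientation; "force": force on the tool from outside, world axes, zero at the start; "moment": the same for the moment, N m; "grip_width": finger opening in m.
Only numpy, scipy, OpenCV 4.12 (cv2) and the standard library are available. Lean on these libraries where they do the work, as an engineer would, in place of code of your own. Each camera call takes 0.05 s, during which the arm holds its last target. There are 200 camera calls.

## Working session

There is one attempt and no reset: what is moved stays moved. The work goes in short steps, Python scripts to look and compute and a shell command to move; the robot and the scene stay as the last step left them, time stands still between calls to the robot, and variables do not carry over. Pictures are saved under pics/ and viewed, about 8 in all and at most 12, crops included, and the job is handed in when it is done.

```bash
ls; mkdir -p pics
python3 - <<'E'
from rig import get_obs,cams,env
import cv2,numpy as np
for n in ["scene","top"]:
    im=cams.capture(n); cv2.imwrite(f"pics/{n}0.png",im[:,:,::-1])
    for t in ["probe","template","template_start","template_end","stand"]:
        print(n,t,[(np.round(d["centre"],4).tolist(),round(d["confidence"],2)) for d in cams.find_in(n,t)])
o=get_obs();print(o["t"],o["ee_pos"],o["ee_rot"],o["force"],o["grip_width"],env.hold_point_z)
E
```

```text
pics
scene probe [([0.4101, -0.1398, 0.0673], 0.81), ([0.4695, -0.0225, 0.0775], 0.74), ([0.363, -0.0422, 0.0689], 0.56)]
scene template [([0.5428, 0.2494, 0.0138], 0.74)]
scene template_start [([0.5413, 0.2486, 0.0128], 0.72)]
scene template_end [([0.5428, 0.2489, 0.0079], 0.92)]
scene stand [([0.4917, -0.0086, 0.0364], 0.79)]
top probe [([0.4053, -0.1481, 0.0466], 0.83), ([0.3571, -0.0534, 0.0485], 0.74), ([0.4591, -0.0327, 0.0568], 0.6), ([0.5273, 0.2316, 0.0101], 0.33)]
top template [([0.5256, 0.2319, 0.0106], 0.62)]
top template_start []
top template_end [([0.5312, 0.2313, 0.0134], 0.62)]
top stand [([0.4576, -0.0256, 0.0463], 0.66)]
0.6 [ 0.28353918 -0.55702379  0.20373814] [-0.60280967  0.60284084 -0.36955482  0.36963855] [-0.45087145 -0.3619909   0.00511512] 0.08533838698395199 -0.0187
```

View pics/scene0.png

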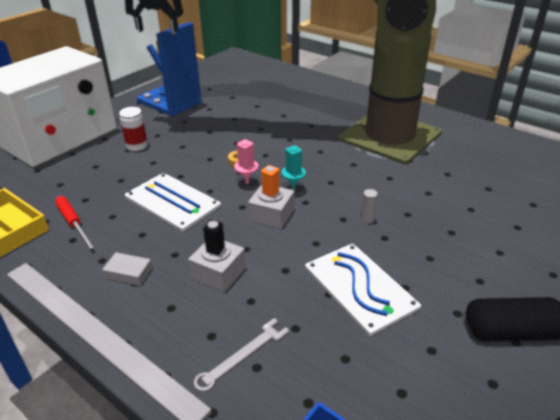

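View pics/top0.png

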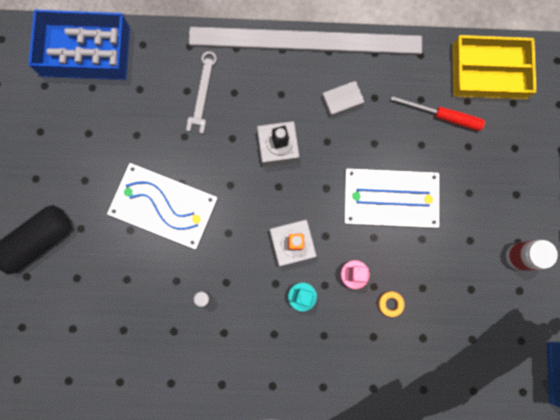

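The scene view shows the orange probe at about (270,182) in its grey stand, with the S template centred at (362,287), its yellow dot at (335,259) and green dot at (388,310). In the top view the stand is at (293,243), yellow is at (197,219) and green at (128,192). Next I measure these with the calibration.

```bash
cat > h.py <<'E'
import numpy as np,cv2
from rig import get_obs,cams,env
def ray(n,uv,z,M=None):
    m=M or cams.camera_model(n);K=np.array(m["camera_matrix"]);T=np.array(m["T"])
    out=[]
    for u,v in np.atleast_2d(uv):
        x,y=(u-K[0,2])/K[0,0],(v-K[1,2])/K[1,1]
        if n=="wrist":
            r=np.hypot(x,y);s=np.sin(r)/max(r,1e-9);d=np.array([x*s,y*s,np.cos(r)])
        else: d=np.array([x,y,1.])
        d=T[:3,:3]@d;out.append(T[:3,3]+d*(z-T[2,3])/d[2])
    return np.array(out)
def blob(im,box,cond):
    x0,y0,x1,y1=box;h=cv2.cvtColor(im,cv2.COLOR_RGB2HSV)[y0:y1,x0:x1].astype(int)
    m=cond(h[...,0],h[...,1],h[...,2]).astype(np.uint8)
    n,l,s,c=cv2.connectedComponentsWithStats(m)
    i=1+np.argmax(s[1:,4]);mm=(l==i).astype(np.uint8)
    return c[i]+[x0,y0],s[i,4],mm,np.array([x0,y0])
E
cat > m.py <<'E'
from h import *
yel=lambda h,s,v:(h>20)&(h<35)&(s>120)&(v>120)
gre=lambda h,s,v:(h>45)&(h<80)&(s>120)
ora=lambda h,s,v:(h>4)&(h<18)&(s>150)
whi=lambda h,s,v:(v>170)&(s<60)
gry=lambda h,s,v:(v>110)&(s<50)
B={"top":(100,155,225,255),"scene":(295,235,430,340)};P={"top":(265,215,322,272),"scene":(240,155,300,230)}
for n in ["top","scene"]:
    im=cv2.imread(f"pics/{n}0.png")[:,:,::-1].copy()
    for nm,c in(("yel",yel),("gre",gre)):
        p,a,_,_=blob(im,B[n],c);print(n,nm,p,a,ray(n,p,.012).round(4))
    p,a,m,o=blob(im,P[n],ora);print(n,"orange",p,a,ray(n,p,.115 if n=="top" else .09).round(4))
    for nm,b,c,z in(("plate",B[n],whi,.012),("stand",P[n],gry,.05)):
        p,a,m,o=blob(im,b,c)
        hull=cv2.convexHull(np.argwhere(m)[:,::-1].astype(np.int32)).reshape(-1,2)+o
        w=ray(n,hull.astype(float),z)[:,:2]
        r=cv2.minAreaRect((w*1000).astype(np.float32));print(n,nm,a,r)
E
python3 m.py
```

```text
top yel [195.86363636 218.52272727] 44 [[0.5082 0.1648 0.012 ]]
top gre [127.71052632 191.55263158] 38 [[0.5591 0.3061 0.012 ]]
top orange [293.91566265 244.42168675] 83 [[ 0.4539 -0.0307  0.115 ]]
top plate 4937 ((533.2161254882812, 234.98516845703125), (196.4003143310547, 116.3355941772461), 70.18807983398438)
top stand 1337 ((463.74407958984375, -31.839981079101562), (79.40107727050781, 79.54158020019531), 16.110183715820312)
scene yel [335.65384615 258.07692308] 26 [[0.5035 0.1663 0.012 ]]
scene gre [388.23255814 308.74418605] 43 [[0.5549 0.3088 0.012 ]]
scene orange [270.06015038 181.38345865] 399 [[ 0.4665 -0.0251  0.09  ]]
scene plate 3590 ((533.1748657226562, 239.24032592773438), (196.1623992919922, 116.3561782836914), 70.19493865966797)
scene stand 641 ((462.4427490234375, -27.24425506591797), (82.12552642822266, 79.72979736328125), 15.670485496520996)
```

```bash
python3 -m creep '[{"hand":100,"tx":17,"ty":52,"tz":5,"spin":0},{"hand":100,"tx":17,"ty":52,"tz":5,"spin":0},{"hand":100,"tx":17,"ty":52,"tz":5,"spin":0},{"hand":100,"tx":17,"ty":52,"tz":5,"spin":0},{"hand":100,"tx":17,"ty":52,"tz":5,"spin":0}]' && python3 -m creep '[{"hand":100,"tx":17,"ty":52,"tz":5,"spin":0},{"hand":100,"tx":17,"ty":52,"tz":5,"spin":0},{"hand":100,"tx":17,"ty":52,"tz":5,"spin":0},{"hand":100,"tx":17,"ty":52,"tz":5,"spin":0},{"hand":100,"tx":0,"ty":0,"tz":0,"spin":0}]'
python3 - <<'E'
from h import *
o=get_obs();print(o["ee_pos"],cams.camera_model("wrist"))
im=cams.capture("wrist");cv2.imwrite("pics/w1.png",im[:,:,::-1])
E
```

```text
t: 1.23
ee_pos: [0.3692, -0.2954, 0.2292]
ee_rot: [0.603, -0.603, 0.369, -0.37]
force: [0.4, 0.1, -0.0]
grip_width: 0.0853
t: 1.85
ee_pos: [0.4387, -0.0839, 0.2495]
ee_rot: [0.606, -0.603, 0.366, -0.367]
force: [0.1, -1.2, -0.3]
grip_width: 0.0852
[ 0.43867929 -0.08391056  0.24947867] {'camera_matrix': array([[325.1922621 ,   0.        , 280.13548066],
       [  0.        , 325.1922621 , 205.87749624],
       [  0.        ,   0.        ,   1.        ]]), 'T': array([[ 4.62125432e-01, -8.50536302e-01, -2.51053946e-01,
         5.03362773e-01],
       [-8.86814454e-01, -4.43366232e-01, -1.30332299e-01,
        -4.96004615e-02],
       [-4.56490711e-04,  2.82868138e-01, -9.59158698e-01,
         4.20579147e-01],
       [ 0.00000000e+00,  0.00000000e+00,  0.00000000e+00,
         1.00000000e+00]])}
```

View pics/w1.png

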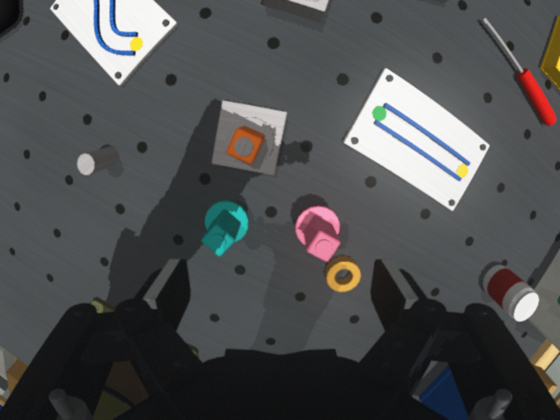

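The wrist view has the orange handle at (246,145), inside its stand at (250,137) and turned relative to it. I'll rectify at handle-top height to get its yaw.

```bash
cat > ortho.py <<'E'
from h import *
def ortho(im,M,z,cx,cy,half=.05,px=400):
    K=np.array(M["camera_matrix"]);T=np.array(M["T"])
    a=np.linspace(-half,half,px);X,Y=np.meshgrid(cx+a,cy-a)  # x right, y up
    p=(np.stack([X,Y,np.full_like(X,z)],-1)-T[:3,3])@T[:3,:3]
    r=np.hypot(p[...,0],p[...,1]);th=np.arctan2(r,p[...,2]);s=th/np.maximum(r,1e-9)
    return cv2.remap(im,(K[0,0]*p[...,0]*s+K[0,2]).astype(np.float32),(K[1,1]*p[...,1]*s+K[1,2]).astype(np.float32),cv2.INTER_LINEAR)
E
python3 - <<'E'
from ortho import *
im=cv2.imread("pics/w1.png");M=cams.camera_model("wrist")
a=ortho(im,M,.115,.46,-.03);b=ortho(im,M,.05,.46,-.03,.06)
for g in(a,b): cv2.drawMarker(g,(200,200),(255,0,255),0,20,1)
cv2.imwrite("pics/o1.png",np.hstack([a,b]))
E
```

```text
(no output)
```

View pics/o1.png

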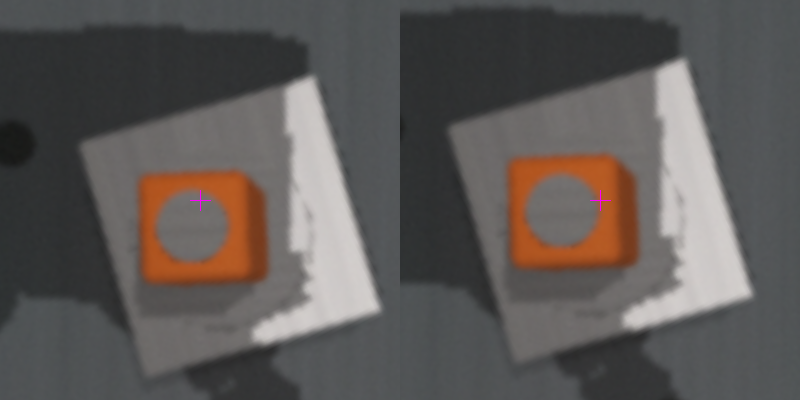

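```bash
python3 -m creep '[{"hand":100,"tx":7,"ty":17,"tz":-5,"spin":-0.157},{"hand":100,"tx":7,"ty":17,"tz":-5,"spin":-0.157},{"hand":100,"tx":8,"ty":18,"tz":-5,"spin":-0.157},{"hand":100,"tx":0,"ty":0,"tz":0,"spin":0},{"hand":100,"tx":0,"ty":0,"tz":0,"spin":0}]'
python3 - <<'E'
from ortho import *
o=get_obs();print(o["ee_pos"],o["ee_rot"],o["qvel"].round(3) if hasattr(o["qvel"],"round") else o["qvel"])
M=cams.camera_model("wrist");im=cams.capture("wrist")[:,:,::-1].copy();cv2.imwrite("pics/w2.png",im)
print(get_obs()["ee_pos"])
a=ortho(im,M,.115,.46,-.03);b=ortho(im,M,.05,.46,-.03,.06)
c=ortho(im,M,.012,.533,.2365,.12)
cv2.imwrite("pics/o2.png",np.vstack([np.hstack([a,b]),np.hstack([c,cv2.resize(im,(400,300))]) if 0 else np.hstack([c,np.vstack([cv2.resize(im,(400,300)),np.zeros((100,400,3),np.uint8)])])])[:700])
for nm,g in (("a",a),):
    h=cv2.cvtColor(g,cv2.COLOR_BGR2HSV);m=((h[...,0]>4)&(h[...,0]<18)&(h[...,1]>150)).astype(np.uint8);print(cv2.minAreaRect(np.argwhere(m)[:,::-1].astype(np.float32)))
E
python3 -c "
import cv2;i=cv2.imread('pics/o2.png');cv2.imwrite('pics/o2s.png',cv2.resize(i[:600],None,fx=1,fy=1))"
```

```text
t: 2.52
ee_pos: [0.4579, -0.0387, 0.2338]
ee_rot: [-0.5, 0.5, -0.5, 0.5]
force: [1.3, -0.5, 0.1]
grip_width: 0.0854
[ 0.45794634 -0.03872742  0.23375596] [-0.49964912  0.5004864  -0.49983671  0.50002739] [ 0.007 -0.004 -0.002 -0.001 -0.001 -0.001 -0.014]
[ 0.45800247 -0.0387139   0.23384189]
((218.24649047851562, 211.9113311767578), (107.83707427978516, 140.18031311035156), 87.73949432373047)
```

View pics/o2s.png

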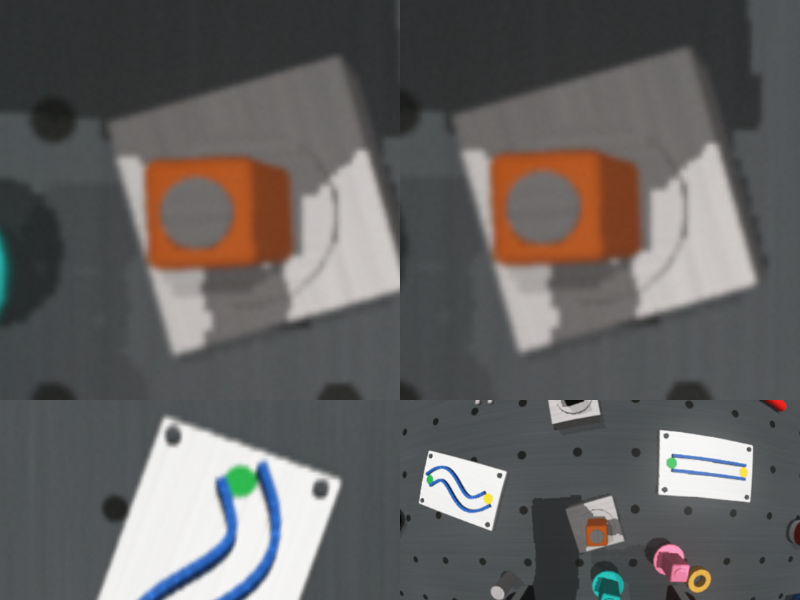

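```bash
cat > tm.py <<'E'
from ortho import *
import sys
def tm(im,M,cx=.533,cy=.2365):
    c=ortho(im,M,.012,cx,cy,.12,960);h=cv2.cvtColor(c,cv2.COLOR_BGR2HSV).astype(int)
    H,S,V=h[...,0],h[...,1],h[...,2];w=lambda p:(np.array(p)*[1,-1]*.25+[-119.9,119.9]+np.array([cx,cy])*1000).round(1)
    for nm,m in(("yel",(H>20)&(H<35)&(S>120)&(V>120)),("gre",(H>45)&(H<80)&(S>120)),("plate",(V>150)&(S<60))):
        n,l,s,q=cv2.connectedComponentsWithStats(m.astype(np.uint8))
        if n<2: print(nm,"none");continue
        i=1+np.argmax(s[1:,4]);r=cv2.minAreaRect(np.argwhere(l==i)[:,::-1].astype(np.float32))
        print(nm,s[i,4],w(q[i]),"rect",w(r[0]),np.array(r[1])*.25,r[2])
    return c
if __name__=="__main__": tm(cv2.imread("pics/w2.png"),cams.camera_model("wrist"))
E
python3 tm.py
python3 -m creep '[{"hand":100,"tx":1,"ty":6,"tz":-42,"spin":0},{"hand":100,"tx":0,"ty":0,"tz":-42,"spin":0},{"hand":100,"tx":0,"ty":0,"tz":-42,"spin":0},{"hand":100,"tx":0,"ty":0,"tz":-32,"spin":0},{"hand":100,"tx":0,"ty":0,"tz":-10,"spin":0}]' && python3 -m creep '[{"hand":0,"tx":0,"ty":0,"tz":0,"spin":0},{"hand":0,"tx":0,"ty":0,"tz":0,"spin":0},{"hand":0,"tx":0,"ty":0,"tz":0,"spin":0},{"hand":0,"tx":0,"ty":0,"tz":0,"spin":0},{"hand":0,"tx":0,"ty":0,"tz":0,"spin":0}]'
```

```text
yel 4410 [506.7 166.8] rect [506.6 166.8] [18.22395325 18.55936432] 26.56505012512207
gre 3584 [558.5 308.1] rect [559.5 308.5] [16.70269203 17.49297333] 70.01689147949219
plate 249442 [532.6 235.4] rect [532.3 236.7] [114.65249634 195.28762817] 19.902040481567383
t: 3.2
ee_pos: [0.4584, -0.0321, 0.0645]
ee_rot: [0.499, -0.501, 0.501, -0.5]
force: [-0.9, -0.7, 0.4]
grip_width: 0.0855
t: 3.82
ee_pos: [0.4603, -0.0315, 0.0667]
ee_rot: [-0.5, 0.499, -0.499, 0.501]
force: [0.4, -0.5, 7.1]
grip_width: 0.0267
```

```bash
python3 -m creep '[{"hand":0,"tx":0,"ty":0,"tz":15,"spin":0},{"hand":0,"tx":0,"ty":0,"tz":30,"spin":0},{"hand":0,"tx":0,"ty":0,"tz":30,"spin":0},{"hand":0,"tx":0,"ty":0,"tz":0,"spin":0},{"hand":0,"tx":0,"ty":0,"tz":0,"spin":0}]'
python3 - <<'E'
from tm import *
o=get_obs();print(o["ee_pos"],o["force"],o["moment"]);p=o["ee_pos"]
M=cams.camera_model("wrist");im=cams.capture("wrist")[:,:,::-1].copy();cv2.imwrite("pics/w3.png",im)
tm(im,M)
a=ortho(im,M,p[2]+.049,p[0],p[1]);cv2.drawMarker(a,(200,200),(255,0,255),0,20,1);b=ortho(im,M,.05,.4615,-.03,.06)
cv2.imwrite("pics/o3.png",np.hstack([a,b]))
E
```

```text
t: 4.45
ee_pos: [0.459, -0.0309, 0.1403]
ee_rot: [-0.5, 0.5, -0.5, 0.5]
force: [0.0, -0.3, -2.1]
grip_width: 0.027
[ 0.45897127 -0.03092805  0.14033   ] [ 0.02517256 -0.29463965 -2.07868666] [ 0.00190134  0.00932699 -0.03808689]
yel 4587 [506.4 166.8] rect [506.4 166.7] [18.78390503 18.88543892] 23.96249008178711
gre 2285 [558.4 305.8] rect [558.2 304.9] [16.11624527 11.60775375] 5.29008150100708
plate 215738 [530.6 223.4] rect [531.7 235.5] [114.25136566 192.70411682] 19.842296600341797
```

View pics/o3.png

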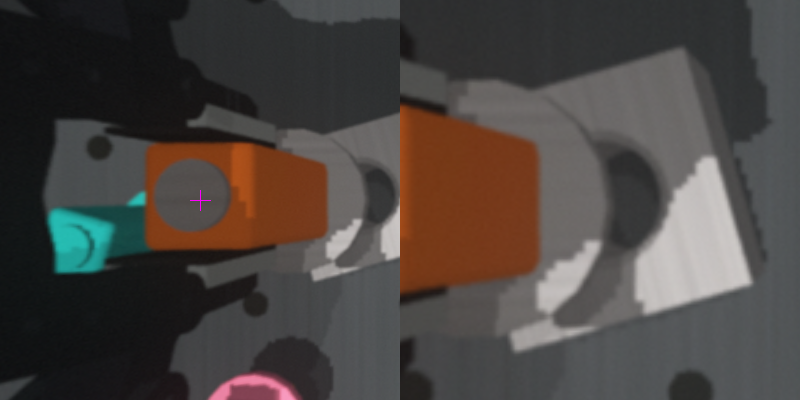

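View pics/w3.png

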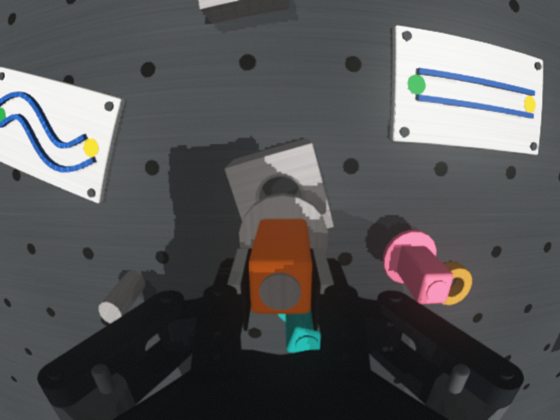

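The orange probe is held in the wrist view, with its handle top at (282,292). In the rectified crop the probe axis sits about (-2, +1) mm from the TCP. The stand is empty, with its hole at (280,190). Moving over the yellow dot.

```bash
python3 -m creep '[{"hand":0,"tx":10,"ty":39,"tz":0,"spin":0},{"hand":0,"tx":10,"ty":39,"tz":0,"spin":0},{"hand":0,"tx":10,"ty":39,"tz":0,"spin":0},{"hand":0,"tx":10,"ty":39,"tz":-15,"spin":0},{"hand":0,"tx":10,"ty":40,"tz":-30,"spin":0}]' && python3 -m creep '[{"hand":0,"tx":0,"ty":0,"tz":0,"spin":0},{"hand":0,"tx":0,"ty":0,"tz":0,"spin":0},{"hand":0,"tx":0,"ty":0,"tz":0,"spin":0},{"hand":0,"tx":0,"ty":0,"tz":0,"spin":0},{"hand":0,"tx":0,"ty":0,"tz":0,"spin":0}]'
python3 - <<'E'
from tm import *
o=get_obs();print(o["ee_pos"],o["force"],o["moment"]);p=o["ee_pos"]
M=cams.camera_model("wrist");im=cams.capture("wrist")[:,:,::-1].copy();cv2.imwrite("pics/w4.png",im)
tm(im,M)
a=ortho(im,M,p[2]+.049,p[0],p[1]);cv2.drawMarker(a,(200,200),(255,0,255),0,20,1)
s=cams.capture("scene")[:,:,::-1].copy();cv2.imwrite("pics/s4.png",s)
print([(d["centre"],d["confidence"]) for d in cams.find_in("scene","probe_tip")])
s=cv2.resize(s[200:340,290:430],(400,400),interpolation=2)
cv2.imwrite("pics/o4.png",np.hstack([a,s]))
E
```

```text
t: 5.12
ee_pos: [0.5101, 0.1663, 0.0948]
ee_rot: [-0.5, 0.5, -0.5, 0.5]
force: [0.7, -0.5, -2.7]
grip_width: 0.0268
t: 5.75
ee_pos: [0.5097, 0.1644, 0.0961]
ee_rot: [-0.5, 0.5, -0.5, 0.5]
force: [0.4, -0.2, -2.3]
grip_width: 0.0267
[0.50974864 0.16442798 0.09610246] [ 0.35254436 -0.21695377 -2.27418308] [ 0.00205073 -0.07035854 -0.01742508]
yel none
gre 4342 [557.3 307.6] rect [557.2 307.6] [18.11215019 18.22395325] 26.56505012512207
plate 209372 [541.7 246.2] rect [532.  236.6] [113.95688629 193.74942017] 19.81896209716797
[]
```

View pics/o4.png

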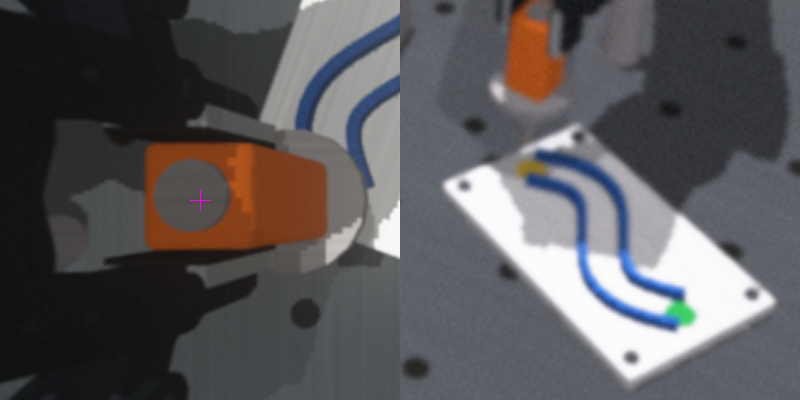

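```bash
python3 -m creep '[{"hand":0,"tx":-1,"ty":1,"tz":0,"spin":0},{"hand":0,"tx":0,"ty":0,"tz":-9,"spin":0},{"hand":0,"tx":0,"ty":0,"tz":-9,"spin":0},{"hand":0,"tx":0,"ty":0,"tz":0,"spin":0},{"hand":0,"tx":0,"ty":0,"tz":0,"spin":0}]'
python3 - <<'E'
from tm import *
o=get_obs();p=o["ee_pos"];print(p,o["force"])
s=cams.capture("scene")[:,:,::-1].copy();cv2.imwrite("pics/s5.png",s)
M=cams.camera_model("scene");T=np.linalg.inv(M["T"])
def pr(w):
    c=T[:3,:3]@np.array(w)+T[:3,3];u=M["camera_matrix"]@c;return u[:2]/u[2]
x0,y0,k=310,225,10
c=cv2.resize(s[y0:y0+60,x0:x0+60],None,fx=k,fy=k,interpolation=cv2.INTER_CUBIC)
tip=p+[-.002,.001,-.0607]
for w,col in((tip,(0,0,255)),(tip+[0,0,.022],(0,0,255)),(tip+[0,0,.044],(0,0,255)),((.5067,.1663,.012),(255,0,255))):
    q=((pr(w)-[x0,y0]+.5)*k).astype(int);print(q,w);cv2.drawMarker(c,tuple(map(int,q)),col,0,20,2)
cv2.imwrite("pics/c5.png",c)
E
```

```text
t: 6.52
ee_pos: [0.5085, 0.1659, 0.0775]
ee_rot: [-0.5, 0.5, -0.5, 0.5]
force: [1.0, -0.6, -2.5]
grip_width: 0.0268
[0.50853348 0.16593332 0.07754386] [ 0.98636928 -0.60337063 -2.51481394]
[256 326] [0.50653348 0.16693332 0.01684386]
[263 240] [0.50653348 0.16693332 0.03884386]
[270 150] [0.50653348 0.16693332 0.06084386]
[252 344] (0.5067, 0.1663, 0.012)
```

View pics/c5.png

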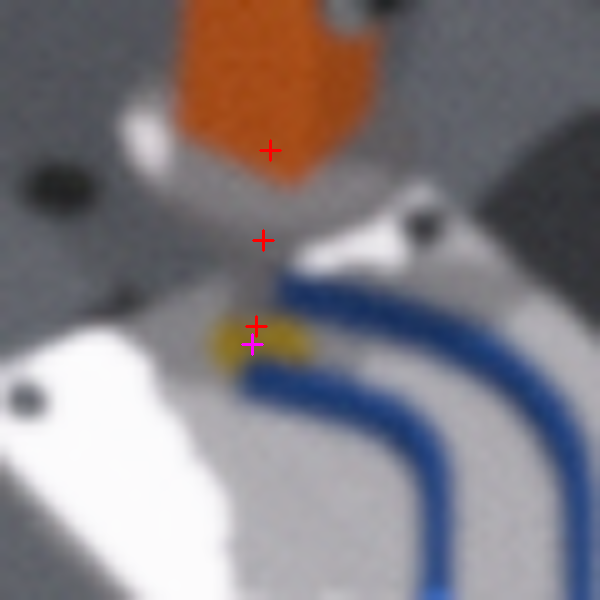

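In the crop the yellow dot is centred at (260,342) and the pin and barrel come down at x≈255, so the tip is over the dot to within about 1 mm and matches the prediction. Now I press down and compute the path increments.

```bash
python3 -m creep '[{"hand":0,"tx":0,"ty":0,"tz":-4,"spin":0},{"hand":0,"tx":0,"ty":0,"tz":-4,"spin":0},{"hand":0,"tx":0,"ty":0,"tz":-3,"spin":0},{"hand":0,"tx":0,"ty":0,"tz":0,"spin":0},{"hand":0,"tx":0,"ty":0,"tz":0,"spin":0}]'
python3 - <<'E'
import numpy as np
from rig import get_obs
o=get_obs();print(o["ee_pos"],o["force"],o["t"])
a=np.radians(70.1);u=np.array([np.cos(a),np.sin(a)]);v=np.array([u[1],-u[0]])
yd=np.linspace(-75,75,20001);x=20*np.sin(np.pi*yd/75);s=np.r_[0,np.cumsum(np.hypot(np.diff(x),np.diff(yd)))]
y=np.interp(np.linspace(0,s[-1],51),s,yd);P=20*np.sin(np.pi*y/75)[:,None]*v+y[:,None]*u
P=P-P[0];R=np.round(P*2)/2;d=np.diff(R,axis=0)
for i in range(10):print(i,[(float(q[0]),float(q[1])) for q in d[5*i:5*i+5]],"TCP",(P[5*i+5]+[508.7,165.3]).round(1))
E
```

```text
t: 7.2
ee_pos: [0.5087, 0.166, 0.0668]
ee_rot: [-0.5, 0.5, -0.5, 0.5]
force: [-0.1, -0.0, -0.7]
grip_width: 0.0269
[0.50869574 0.16597089 0.066815  ] [-0.07829939 -0.0099625  -0.67434781] 7.2
0 [(-1.0, 3.5), (-1.5, 3.0), (-1.0, 3.5), (-1.0, 3.0), (-1.0, 3.5)] TCP [503.2 181.8]
1 [(-1.0, 3.5), (-0.5, 3.0), (-0.5, 3.5), (-0.5, 3.5), (0.0, 3.5)] TCP [500.9 198.9]
2 [(0.5, 3.5), (1.0, 3.5), (1.0, 3.0), (1.5, 3.5), (2.0, 2.5)] TCP [506.8 215. ]
3 [(2.5, 3.0), (2.0, 2.5), (2.5, 2.0), (3.0, 2.5), (3.0, 2.0)] TCP [519.5 226.7]
4 [(2.5, 2.0), (3.0, 1.5), (3.0, 2.0), (3.0, 2.0), (3.0, 1.5)] TCP [534.2 235.8]
5 [(3.0, 2.0), (3.0, 1.5), (3.0, 2.0), (3.0, 1.5), (3.0, 2.0)] TCP [549.  244.9]
6 [(2.5, 2.0), (3.0, 2.5), (2.5, 2.0), (2.5, 2.5), (2.0, 3.0)] TCP [561.7 256.7]
7 [(2.0, 3.0), (1.5, 3.0), (1.0, 3.0), (1.0, 3.5), (0.5, 3.5)] TCP [567.5 272.8]
8 [(0.0, 3.5), (-0.5, 3.5), (-0.5, 3.5), (-0.5, 3.0), (-1.0, 3.5)] TCP [565.3 289.9]
9 [(-1.0, 3.5), (-1.0, 3.0), (-1.0, 3.5), (-1.5, 3.5), (-1.0, 3.0)] TCP [559.8 306.3]
```

```bash
python3 -m creep '[{"hand":0,"tx":-1,"ty":3,"tz":0,"spin":0},{"hand":0,"tx":-1.5,"ty":3,"tz":0,"spin":0},{"hand":0,"tx":-1,"ty":3.5,"tz":0,"spin":0},{"hand":0,"tx":-1,"ty":3,"tz":0,"spin":0},{"hand":0,"tx":-1,"ty":3.5,"tz":0,"spin":0}]' && python3 -m creep '[{"hand":0,"tx":-1,"ty":3.5,"tz":0,"spin":0},{"hand":0,"tx":-0.5,"ty":3,"tz":0,"spin":0},{"hand":0,"tx":-0.5,"ty":3.5,"tz":0,"spin":0},{"hand":0,"tx":-0.5,"ty":3.5,"tz":0,"spin":0},{"hand":0,"tx":0,"ty":3.5,"tz":0,"spin":0}]'
```

```text
t: 7.82
ee_pos: [0.5028, 0.1821, 0.0667]
ee_rot: [-0.5, 0.5, -0.5, 0.5]
force: [0.9, -0.5, -0.9]
grip_width: 0.0273
t: 8.45
ee_pos: [0.5003, 0.1992, 0.0667]
ee_rot: [-0.5, 0.5, -0.5, 0.5]
force: [0.6, -1.6, -1.0]
grip_width: 0.0271
```

On target (500.9, 198.9). Adding +0.5 mm in x.

```bash
python3 -m creep '[{"hand":0,"tx":1,"ty":3.5,"tz":0,"spin":0},{"hand":0,"tx":1,"ty":3.5,"tz":0,"spin":0},{"hand":0,"tx":1,"ty":3,"tz":0,"spin":0},{"hand":0,"tx":1.5,"ty":3.5,"tz":0,"spin":0},{"hand":0,"tx":2,"ty":2.5,"tz":0,"spin":0}]' && python3 -m creep '[{"hand":0,"tx":2.5,"ty":3,"tz":0,"spin":0},{"hand":0,"tx":2,"ty":2.5,"tz":0,"spin":0},{"hand":0,"tx":2.5,"ty":2,"tz":0,"spin":0},{"hand":0,"tx":3,"ty":2.5,"tz":0,"spin":0},{"hand":0,"tx":3,"ty":2,"tz":0,"spin":0}]'
```

```text
t: 9.07
ee_pos: [0.5069, 0.2154, 0.0667]
ee_rot: [-0.5, 0.5, -0.5, 0.5]
force: [-1.4, -0.7, -0.4]
grip_width: 0.0274
t: 9.7
ee_pos: [0.5202, 0.2272, 0.0667]
ee_rot: [0.5, -0.5, 0.5, -0.5]
force: [-0.2, -0.6, -1.0]
grip_width: 0.0267
```

```bash
python3 -m creep '[{"hand":0,"tx":2,"ty":1.5,"tz":0,"spin":0},{"hand":0,"tx":3,"ty":1.5,"tz":0,"spin":0},{"hand":0,"tx":3,"ty":2,"tz":0,"spin":0},{"hand":0,"tx":3,"ty":2,"tz":0,"spin":0},{"hand":0,"tx":3,"ty":1.5,"tz":0,"spin":0}]' && python3 -m creep '[{"hand":0,"tx":3,"ty":2,"tz":0,"spin":0},{"hand":0,"tx":3,"ty":1.5,"tz":0,"spin":0},{"hand":0,"tx":3,"ty":2,"tz":0,"spin":0},{"hand":0,"tx":3,"ty":1.5,"tz":0,"spin":0},{"hand":0,"tx":3,"ty":2,"tz":0,"spin":0}]'
```

```text
t: 10.32
ee_pos: [0.5342, 0.2357, 0.0667]
ee_rot: [0.5, -0.5, 0.5, -0.5]
force: [-1.6, -0.8, -0.4]
grip_width: 0.027
t: 10.95
ee_pos: [0.5492, 0.2445, 0.0667]
ee_rot: [-0.5, 0.5, -0.5, 0.5]
force: [-1.3, -0.3, -0.2]
grip_width: 0.0269
```

Run:
```python
from h import *
o=get_obs();p=o["ee_pos"];print(p,o["force"])
s=cams.capture("scene")[:,:,::-1].copy()
c=cv2.resize(s[240:320,310:410],None,fx=6,fy=6,interpolation=cv2.INTER_CUBIC);cv2.imwrite("pics/c6.png",c)
```

```text
[0.54923421 0.24454206 0.06671008] [-1.28930223 -0.31025872 -0.21998864]
```

View pics/c6.png

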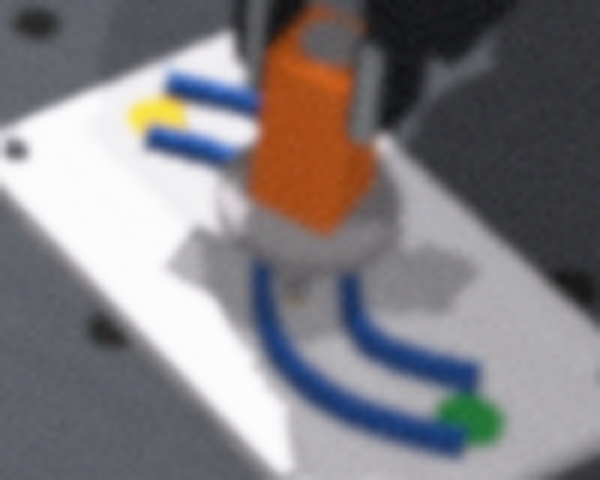

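The tip shows at (297,293), between the two rails at x≈262 and x≈350. Continuing.

```bash
python3 -m creep '[{"hand":0,"tx":2.5,"ty":2,"tz":0,"spin":0},{"hand":0,"tx":3,"ty":2.5,"tz":0,"spin":0},{"hand":0,"tx":2.5,"ty":2,"tz":0,"spin":0},{"hand":0,"tx":2.5,"ty":2.5,"tz":0,"spin":0},{"hand":0,"tx":2,"ty":3,"tz":0,"spin":0}]' && python3 -m creep '[{"hand":0,"tx":2,"ty":3,"tz":0,"spin":0},{"hand":0,"tx":1.5,"ty":3,"tz":0,"spin":0},{"hand":0,"tx":1,"ty":3,"tz":0,"spin":0},{"hand":0,"tx":1,"ty":3.5,"tz":0,"spin":0},{"hand":0,"tx":0.5,"ty":3.5,"tz":0,"spin":0}]'
```

```text
t: 11.62
ee_pos: [0.5619, 0.2564, 0.0667]
ee_rot: [-0.5, 0.5, -0.5, 0.5]
force: [-0.4, -1.6, -0.2]
grip_width: 0.0265
t: 12.25
ee_pos: [0.5678, 0.2727, 0.0668]
ee_rot: [-0.5, 0.5, -0.5, 0.5]
force: [-0.3, -1.8, 0.3]
grip_width: 0.027
```

```bash
python3 -m creep '[{"hand":0,"tx":0,"ty":3.5,"tz":0,"spin":0},{"hand":0,"tx":-0.5,"ty":3.5,"tz":0,"spin":0},{"hand":0,"tx":-0.5,"ty":3.5,"tz":0,"spin":0},{"hand":0,"tx":-0.5,"ty":3,"tz":0,"spin":0},{"hand":0,"tx":-1,"ty":3.5,"tz":0,"spin":0}]' && python3 -m creep '[{"hand":0,"tx":-1,"ty":3.5,"tz":0,"spin":0},{"hand":0,"tx":-1,"ty":3,"tz":0,"spin":0},{"hand":0,"tx":-1,"ty":3.5,"tz":0,"spin":0},{"hand":0,"tx":-1.5,"ty":3.5,"tz":0,"spin":0},{"hand":0,"tx":-1,"ty":3.5,"tz":0,"spin":0}]' && python3 -m creep '[{"hand":0,"tx":0,"ty":0,"tz":0,"spin":0},{"hand":0,"tx":0,"ty":0,"tz":0,"spin":0},{"hand":0,"tx":0,"ty":0,"tz":0,"spin":0},{"hand":0,"tx":0,"ty":0,"tz":0,"spin":0},{"hand":0,"tx":0,"ty":0,"tz":0,"spin":0}]'
python3 - <<'E'
from h import *
o=get_obs();p=o["ee_pos"];print(p,o["force"])
s=cams.capture("scene")[:,:,::-1].copy()
c=cv2.resize(s[250:330,330:430],None,fx=6,fy=6,interpolation=cv2.INTER_CUBIC);cv2.imwrite("pics/c7.png",c)
E
```

```text
t: 12.88
ee_pos: [0.5651, 0.2897, 0.0667]
ee_rot: [-0.5, 0.5, -0.5, 0.5]
force: [1.0, -1.3, -0.2]
grip_width: 0.0266
t: 13.5
ee_pos: [0.5593, 0.3067, 0.0667]
ee_rot: [0.5, -0.5, 0.5, -0.5]
force: [1.1, -1.2, -0.1]
grip_width: 0.0268
t: 14.12
ee_pos: [0.5595, 0.3067, 0.0667]
ee_rot: [0.5, -0.5, 0.5, -0.5]
force: [-0.1, 1.5, -1.2]
grip_width: 0.027
[0.55948867 0.30666975 0.06671427] [-0.0755079   1.53620693 -1.19668371]
```

View pics/c7.png

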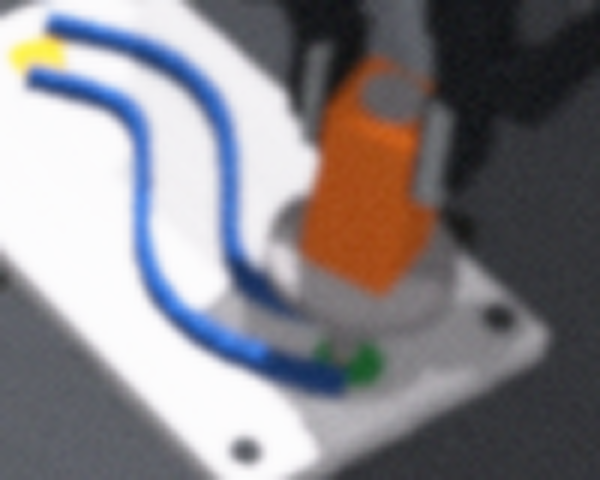

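The tip is on the green dot (pin at (345,350), dot around (350,357)). I nudge about 1.5 mm further, lift and carry the probe back above the stand.

```bash
python3 -m creep '[{"hand":0,"tx":-0.5,"ty":1.5,"tz":0,"spin":0},{"hand":0,"tx":0,"ty":0,"tz":0,"spin":0},{"hand":0,"tx":0,"ty":0,"tz":15,"spin":0},{"hand":0,"tx":0,"ty":0,"tz":30,"spin":0},{"hand":0,"tx":0,"ty":0,"tz":35,"spin":0}]' && python3 -m creep '[{"hand":0,"tx":-12,"ty":-42,"tz":0,"spin":0},{"hand":0,"tx":-12,"ty":-42,"tz":0,"spin":0},{"hand":0,"tx":-12,"ty":-42,"tz":0,"spin":0},{"hand":0,"tx":-12,"ty":-42,"tz":0,"spin":0},{"hand":0,"tx":-12,"ty":-42,"tz":0,"spin":0}]' && python3 -m creep '[{"hand":0,"tx":-12,"ty":-43,"tz":0,"spin":0},{"hand":0,"tx":-12,"ty":-43,"tz":0,"spin":0},{"hand":0,"tx":-11.5,"ty":-43,"tz":0,"spin":0},{"hand":0,"tx":0,"ty":0,"tz":0,"spin":0},{"hand":0,"tx":0,"ty":0,"tz":0,"spin":0}]'
python3 - <<'E'
from rig import get_obs
o=get_obs();print(o["ee_pos"],o["qvel"])
E
```

```text
t: 14.8
ee_pos: [0.5584, 0.3077, 0.1478]
ee_rot: [-0.499, 0.5, -0.5, 0.5]
force: [0.6, 0.8, -2.9]
grip_width: 0.027
t: 15.42
ee_pos: [0.4988, 0.0967, 0.1476]
ee_rot: [-0.5, 0.5, -0.5, 0.5]
force: [0.1, 0.7, -2.4]
grip_width: 0.0269
t: 16.05
ee_pos: [0.4642, -0.0305, 0.1473]
ee_rot: [0.5, -0.499, 0.5, -0.5]
force: [0.0, 0.8, -1.8]
grip_width: 0.0269
[ 0.46421159 -0.03047687  0.14733968] [-0.02791104  0.00706129 -0.01520588 -0.00674107  0.00341196 -0.00151409
 -0.00067238]
```

```bash
python3 -m creep '[{"hand":0,"tx":-0.5,"ty":-0.5,"tz":-20,"spin":0},{"hand":0,"tx":0,"ty":0,"tz":-15,"spin":0},{"hand":0,"tx":0,"ty":0,"tz":-10,"spin":0},{"hand":0,"tx":0,"ty":0,"tz":-10,"spin":0},{"hand":0,"tx":0,"ty":0,"tz":0,"spin":0}]' && python3 -m creep '[{"hand":0,"tx":0,"ty":0,"tz":-7,"spin":0},{"hand":0,"tx":0,"ty":0,"tz":-7,"spin":0},{"hand":0,"tx":0,"ty":0,"tz":-7,"spin":0},{"hand":0,"tx":0,"ty":0,"tz":-3,"spin":0},{"hand":0,"tx":0,"ty":0,"tz":0,"spin":0}]'
```

```text
t: 16.68
ee_pos: [0.4629, -0.0311, 0.0912]
ee_rot: [-0.5, 0.5, -0.5, 0.5]
force: [0.2, -0.8, -3.5]
grip_width: 0.027
t: 17.3
ee_pos: [0.4629, -0.0315, 0.0675]
ee_rot: [0.5, -0.5, 0.5, -0.5]
force: [0.4, 0.5, -2.0]
grip_width: 0.0268
```

Barrel is in the hole with no side force, and the collar is about 1 mm above the stand. Lower the last bit and release.

```bash
python3 -m creep '[{"hand":0,"tx":0,"ty":0,"tz":-1,"spin":0},{"hand":0,"tx":0,"ty":0,"tz":-0.5,"spin":0},{"hand":0,"tx":0,"ty":0,"tz":0,"spin":0},{"hand":0,"tx":0,"ty":0,"tz":0,"spin":0},{"hand":0,"tx":0,"ty":0,"tz":0,"spin":0}]' && python3 -m creep '[{"hand":40,"tx":0,"ty":0,"tz":0,"spin":0},{"hand":100,"tx":0,"ty":0,"tz":0,"spin":0},{"hand":100,"tx":0,"ty":0,"tz":0,"spin":0},{"hand":100,"tx":0,"ty":0,"tz":0,"spin":0},{"hand":100,"tx":0,"ty":0,"tz":0,"spin":0}]'
```

```text
t: 17.92
ee_pos: [0.4633, -0.0316, 0.0668]
ee_rot: [-0.5, 0.5, -0.5, 0.5]
force: [-1.6, -1.3, 6.2]
grip_width: 0.0271
t: 18.55
ee_pos: [0.463, -0.0315, 0.0662]
ee_rot: [-0.5, 0.5, -0.5, 0.5]
force: [-0.1, 0.3, 0.5]
grip_width: 0.0854
```

```bash
python3 -m creep '[{"hand":100,"tx":0,"ty":0,"tz":15,"spin":0},{"hand":100,"tx":0,"ty":0,"tz":30,"spin":0},{"hand":100,"tx":0,"ty":0,"tz":45,"spin":0},{"hand":100,"tx":0,"ty":0,"tz":50,"spin":0},{"hand":100,"tx":0,"ty":0,"tz":0,"spin":0}]'
python3 - <<'E'
from h import *
s=cams.capture("scene")[:,:,::-1].copy();w=cams.capture("wrist")[:,:,::-1].copy()
a=cv2.resize(s[130:280,180:330],(400,400),interpolation=2);cv2.imwrite("pics/c8.png",np.hstack([a,cv2.resize(w,(533,400))[:,:400]]))
E
```

```text
t: 19.18
ee_pos: [0.4655, -0.0316, 0.2094]
ee_rot: [-0.502, 0.498, -0.498, 0.502]
force: [0.0, 0.5, 0.1]
grip_width: 0.0853
```

View pics/c8.png

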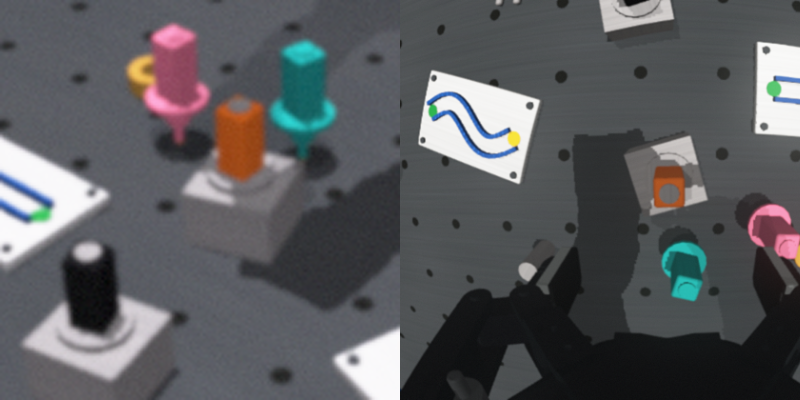

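The orange probe stands upright in its stand ((240,140) in the left panel). The black probe is untouched and the gripper is clear, so I hand in.

```bash
python3 -c "
from rig import ticket;print(ticket.sign_off())"
```

```text
the job is handed in; nothing more can be done
None
```

I traced the S-shaped channel with the orange probe from the yellow dot to the green dot, then put the probe back upright in its stand and let go. The job was handed in at about 19 s; the hand-in gave no verdict.

- **Trace:** The tip was pressed in about 6 mm and the measured tool height held at 66.7–66.8 mm throughout. The measured path stayed within about 1 mm of plan. Pictures showed the tip over the yellow dot, between the rails past mid-curve, and on the green dot.
- **Contact:** The vertical force reading stayed above its free-hanging value, by roughly 1 to 3 N. The readings are noisy at that level, so contact rests mainly on the steady height.
- **Return:** The last picture shows the orange probe upright with its collar on the stand, the black probe in its own stand, and the gripper open and clear above.
- **Misses:** The tip detector found nothing when I asked for it, so I checked the tip by projecting its position into the scene picture. The scene and top cameras differed by 2–5 mm, within the 7 mm play of the stand hole and the 6 mm side room in the channel. I relied on the wrist camera.

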